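# Load the second vial block and lift the balanced carrier level

## Task

Two vial blocks are to go to the bath together on one carrier: pick the loose block up by its tab handle, set it fully home and flat on the two pegs of the carrier's empty place, and let go of it. Then take the carrier by its T-handle, lift it straight up about 10 cm off the bench and finish holding it there, still and level, all four vials upright in their wells. Do not drop the block on, do not tip the carrier, and leave the other things on the bench where they are.

Things in the scene. Friction and masses are not known exactly. Their poses are not given: they have to be found in the camera images.
- carrier: loose carrier: aluminium plate 222 (its x) x 118 (y) mm on rubber feet, plate top 10 mm above the bench; a 12 mm column with a black T-handle in the middle; a place for a vial block 66 mm either side along x: -x holds block_fitted, +x is empty. Origin: centre, at the undersides of the feet; z up. 0.45 kg, 0.85 kg with both blocks and vials, then balanced about the column.
- handle (a point): centre of the carrier's T-handle, 121 mm above the feet: a straight bar 62 mm along carrier x, 16 mm thick along carrier y, 18 mm high (its top 130 mm above the feet). Pinch it across its 16 mm thickness. Axes as the carrier's.
- empty_nest (a point): centre of the carrier's empty place, on the plate's top. A seated block has its origin here and its x axis along the carrier's x (either way round). Two steel pegs, 8 mm thick, 16 mm high, with tapered noses, stand at (x,y) = (+21,+14) and (-21,-14) mm from here. Axes as the carrier's.
- block_loose: the block to load, standing on the bench: white plastic, 62 (its x) x 108 (y) x 32 mm high, two vials in wells at y = +-33.5 mm (vial tops 56 mm above its underside), a black tab handle on a stem in the middle. 10 mm bores for the pegs go right through at (x,y) = (+21,+14) and (-21,-14) mm; a half turn about z makes no difference. Origin: centre of the underside, z up. 0.15 kg.
- tab (a point): centre of the tab handle of block_loose, 86 mm above the block's underside: 34 mm along block x, 14 mm thick along block y, 28 mm high (from 72 to 100 mm above the underside). Pinch it across its 14 mm thickness. Axes as the block's.
- block_fitted: the twin of block_loose (same shape, size, origin and axes), already seated on its pegs on the carrier's other place; its tab handle stands up to 110 mm above the bench.
- vial_a: capped glass vial, 27 mm across, 50 mm high, standing loose in a well of block_fitted, its bottom 6 mm above the block's underside and 24 mm of it standing out. Origin: centre of its bottom.
- vial_b: capped glass vial, 27 mm across, 50 mm high, standing loose in a well of block_fitted, its bottom 6 mm above the block's underside and 24 mm of it standing out. Origin: centre of its bottom.
- vial_c: capped glass vial, 27 mm across, 50 mm high, standing loose in a well of block_loose, its bottom 6 mm above the block's underside and 24 mm of it standing out. Origin: centre of its bottom.
- vial_d: capped glass vial, 27 mm across, 50 mm high, standing loose in a well of block_loose, its bottom 6 mm above the block's underside and 24 mm of it standing out. Origin: centre of its bottom.
- spare_vial: bystander: capped vial 27 mm across, 50 mm high, standing by itself on the bench; not part of the job. Loose; leave it alone. Origin: centre of its underside.
- spanner: bystander: small steel spanner lying flat at the back of the bench, 22x128 mm, 5 mm high. Loose; leave it alone. Origin: centre of its underside.
- test_cell: bystander, fixed in place: bolted steel flow cell at the back left, 88x96 mm, 92 mm high. Origin: about the centre of its underside.
- open_cell: bystander, fixed in place: half-assembled steel cell with upright studs at the right of the bench, 166x109 mm, 63 mm high. Origin: about the centre of its underside.
There are look-alikes about, which are no part of the job. Leave any red look-alike of the block_loose alone.

How it is judged:
On the way, in this order (a step that is already met when the one before it is completed fails the run):
1. the loose block sits fully down on the pegs of the empty place with its vials in it, let go, while the carrier stands on the bench (distance between block_loose and empty_nest below 0.004 m and angle between the x axis of block_loose and the x axis of carrier, either way round below 0.08 rad and angle between the z axis of block_loose and the z axis of carrier, either way round below 0.05 rad and z of each of vial_a, vial_b in the frame of block_fitted below 0.012 m and distance between each of vial_a, vial_b and block_fitted below 0.042 m and z of each of vial_c, vial_d in the frame of block_loose below 0.012 m and distance between each of vial_c, vial_d and block_loose below 0.042 m and contact force between the fingers and block_loose below 0.1 N and height (world z) of carrier below 0.01 m), for 0.3 s.
2. the carrier with both blocks is lifted clear of the bench by its handle (distance between block_loose and empty_nest below 0.004 m and angle between the x axis of block_loose and the x axis of carrier, either way round below 0.08 rad and angle between the z axis of block_loose and the z axis of carrier, either way round below 0.05 rad and z of block_fitted in the frame of carrier between 0.006 and 0.014 m and height (world z) of carrier above 0.06 m and contact force between the fingers and carrier above 5 N), for 0.2 s.
At the end, for the whole second after the job is handed in: Held by its handle only (over 5 N), carrier feet 70-150 mm above the bench, tilt under 0.07 rad, slower than 20 mm/s and 0.1 rad/s; block_loose within 4 mm of empty_nest, 0.08 rad of the carrier axes and flat; block_fitted seated; four vials in their wells; touching no bystander (distance between block_loose and empty_nest below 0.004 m and angle between the x axis of block_loose and the x axis of carrier, either way round below 0.08 rad and angle between the z axis of block_loose and the z axis of carrier, either way round below 0.05 rad and z of block_fitted in the frame of carrier between 0.006 and 0.014 m and z of each of vial_a, vial_b in the frame of block_fitted below 0.012 m and distance between each of vial_a, vial_b and block_fitted below 0.042 m and z of each of vial_c, vial_d in the frame of block_loose below 0.012 m and distance between each of vial_c, vial_d and block_loose below 0.042 m and height (world z) of carrier between 0.07 and 0.15 m and angle between carrier's own z axis and vertical below 0.07 rad and linear speed of carrier below 0.02 m/s and angular speed of carrier below 0.1 rad/s and contact force between the fingers and carrier above 5 N and contact force between the fingers and block_loose below 0.5 N and contact force between the fingers and block_fitted below 0.5 N and contact force between carrier and test_cell below 0.3 N and contact force between carrier and open_cell below 0.3 N); the arm keeps its last pose, push and grip.
It fails at once if the carrier is tipped by more than about 11 degrees (angle between carrier's own z axis and vertical above 0.2 rad).
It fails at once if the loose block is tipped by more than 20 degrees (angle between block_loose's own z axis and vertical above 0.35 rad).
It fails at once if the loose block is dropped from more than about 2 cm above its place (contact force between the fingers and block_loose below 0.1 N and z of block_loose in the frame of carrier above 0.03 m and linear speed of block_loose above 0.25 m/s).
It fails at once if a bystander on the bench is moved by more than 3 cm (distance of any of spare_vial, spanner from where it was at the start of the episode above 0.03 m).
It also fails if it takes over 56 s, if anything falls off the work surface, if the arm or the gripper's body presses on something with over 40 N, if the wrist force passes 120 N, or if a joint passes its speed limit or range.

## Robot

A 6-joint arm with a two-finger parallel gripper is mounted at the origin on the work surface; the furniture and walls round the work are solid. World frame = base frame: x ahead of the robot, y to its left, z up, the work surface at z = 0. Lengths are in m, angles in rad, forces in N, time in s.
With the tool pointing down it reaches from about 0.325 to 0.875 m from the base axis. Payload 4.4 kg.
Tool frame: the origin (TCP) lies at the very end of the fingers, on their centre line; the grasp point (between the pads) lies 19 mm behind it (bot.grip_depth is the distance from the TCP to the grasp point, in m); z points along the fingers, y is the direction in which the jaws open and shut (so a half turn about z gives the same grasp; the last joint's range is limited). The gripper opens to 85 mm and grips with 20 to 120 N. Pads are 22 mm wide; open, the fingers measure 114 mm over their backs; the gripper's body (76 mm by 85 mm) begins 54 mm behind the grasp point. The pads swing forward as they close: fully open they stand 13 mm farther back than shut.
Start: joints at [-1.407, 0.207, 1.542, -0, 1.393, -0.15], TCP at [0.177, -0.547, 0.231] pointing down, gripper open.
Joint ranges: [-2.73, 2.73], [-0.86, 2.22], [0.23, 2.46], [-1.11, 4.25], [0.08, 2.63], [-2.82, 2.82]. Speed limits (rad/s): [2.79, 2.79, 3.14, 3.14, 3.14, 3.14].

## Interface

Orientations are given as a 3x3 rotation matrix whose columns are the frame's x, y, z axes.
In Python, from workcell import bot, vision, job gives the robot as it stands.
- The arm moves only by the shell command python3 -m jog 'ROWS' [FORCE]. ROWS is JSON, a list of rows, each a list of 3 entries, a list of its own where there are three numbers: the gripper command: -1 is fully open, 1 is shut, values between are in proportion, then the shift along the tool's x, y, z in cm, then the turn about the tool's z in degrees. A call has 1 to 8 rows; each row shifts and turns the commanded pose from where the row before left it, along the tool's axes as they then stand; what a row does not reach is not made up. A row lasts 1/8 s, in which the tool goes at most 62.5 mm and 10.7 degrees, less where a joint would pass 70% of its speed; a pose out of reach is approached as far as the arm can. A call with a gripper value outside its range is refused whole. The fingers move at their own pace and stop on an object; FORCE is the grip in N (left out, the last holds). Time passes only in rows, so rows that do not move let the fingers close. It gives the time, the measured TCP pose, the force and the opening at its end, in the units of the state.
- bot.state(): the state, without advancing time (a new reading comes with each control period).
- vision.get_image(name): name is "side" or "top"; returns a dict with "pixels" (400x640x3 uint8, red, green, blue), "mtx" (3x3 intrinsics, pixels), "dist" ([k1, k2, p1, p2, k3] as OpenCV has them; the pictures are not rectified), "cam_to_world" (4x4, takes a point from camera to world coordinates). Camera axes: x right, y down, z forward; pixel columns grow to the right and rows downward; lengths in m; the calibration is good to about 2 mm. A picture is of the moment at which its call begins. There is no depth.
- job.job_done(): hands the job in, once; it reports no verdict.
The state is a dict: "time_s": time; "q": joint angles; "qd": joint speeds; "joint_torque": joint torques, N m; "tcp_pos": TCP position; "tool_rot": TCP orientation; "wrist_force": force on the tool from outside, world axes, zero at the start; "moment": the same for the moment, N m; "opening": finger opening in m.
Only numpy, scipy, OpenCV 4.12 (cv2) and the standard library are available. Lean on these libraries where they do the work, as an engineer would, in place of code of your own. Each camera call takes 0.05 s, during which the arm holds its last target.

## Working session

There is one attempt and no reset: what is moved stays moved. The work goes in short steps, Python scripts to look and compute and a shell command to move; the robot and the scene stay as the last step left them, time stands still between calls to the robot, and variables do not carry over. Pictures are saved under pics/ and viewed, and the job is handed in when it is done.

```bash
ls; mkdir -p pics; python3 - <<'E'
from workcell import bot, vision, job
import cv2,numpy as np
s=bot.state(); print(s['time_s'],s['tcp_pos'],s['tool_rot'],s['opening'],s['wrist_force'])
for n in ('side','top'):
    d=vision.get_image(n); cv2.imwrite(f'pics/{n}0.png',d['pixels'][:,:,::-1]); np.savez(f'pics/{n}0.npz',**d)
    print(n,d['mtx'].round(1).tolist(),d['dist'],d['cam_to_world'].round(3).tolist())
E
```

```text
pics
0.0 [ 0.17736053 -0.54614775  0.23011403] [[ 9.51153208e-01  3.08719005e-01 -3.87544578e-04]
 [ 3.08719067e-01 -9.51150545e-01  2.27572358e-03]
 [ 3.33945883e-04 -2.28420419e-03 -9.99997335e-01]] 0.08547577524071626 [ 0.33039285 -0.1343248   0.03815281]
side [[480.8, 0.0, 319.6], [0.0, 480.8, 213.3], [0.0, 0.0, 1.0]] [-0.08169696  0.          0.          0.          0.        ] [[0.993, -0.084, 0.089, 0.32], [-0.122, -0.668, 0.734, -1.046], [-0.002, -0.739, -0.673, 1.101], [0.0, 0.0, 0.0, 1.0]]
top [[471.9, 0.0, 324.4], [0.0, 471.9, 199.2], [0.0, 0.0, 1.0]] [-0.07139947  0.          0.          0.          0.        ] [[-0.018, -0.99, 0.137, 0.309], [-1.0, 0.02, 0.01, 0.062], [-0.012, -0.137, -0.991, 1.228], [0.0, 0.0, 0.0, 1.0]]
```

View pics/side0.png

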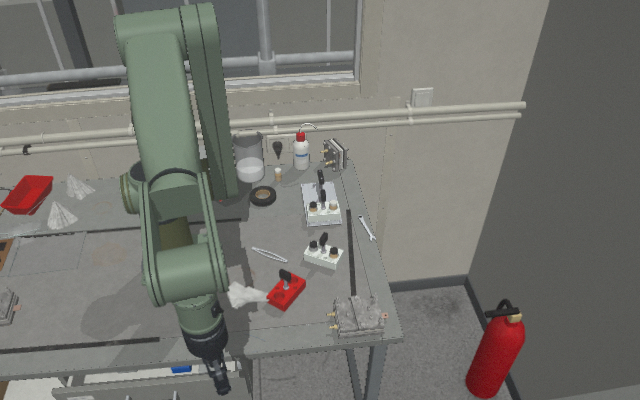

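View pics/top0.png

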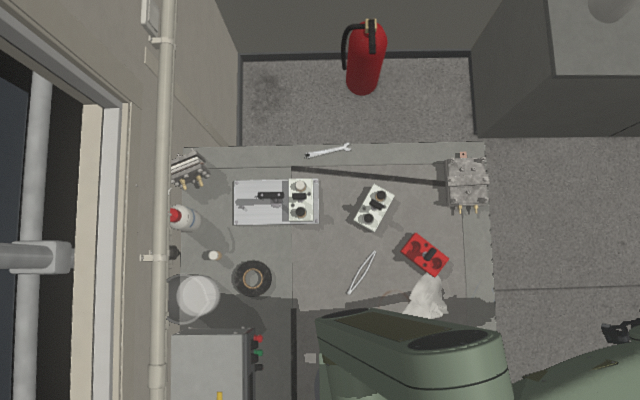

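```bash
cat > h.py <<'E'
import numpy as np,cv2
from workcell import bot,vision
def load(f): return dict(np.load(f))
def ray(d,uv):
    p=cv2.undistortPoints(np.array(uv,float).reshape(-1,1,2),d['mtx'],d['dist'])[:,0]
    T=d['cam_to_world']; r=np.c_[p,np.ones(len(p))]@T[:3,:3].T
    return T[:3,3],r
def onplane(d,uv,z):
    o,r=ray(d,uv); return o+r*((z-o[2])/r[:,2])[:,None]
def proj(d,P):
    T=np.linalg.inv(d['cam_to_world']); rv=cv2.Rodrigues(T[:3,:3])[0]
    return cv2.projectPoints(np.array(P,float).reshape(-1,1,3),rv,T[:3,3],d['mtx'],d['dist'])[0][:,0]
def crop(d,x0,y0,x1,y1,k,f):
    cv2.imwrite(f,cv2.resize(d['pixels'][y0:y1,x0:x1,::-1],None,fx=k,fy=k,interpolation=cv2.INTER_CUBIC))
E
python3 - <<'E'
from h import *
t=load('pics/top0.npz');s=load('pics/side0.npz')
crop(t,220,160,330,240,7,'pics/tc.png');crop(t,345,175,405,240,8,'pics/tb.png')
crop(s,295,160,345,230,8,'pics/sc.png');crop(s,295,225,350,275,10,'pics/sb.png')
E
```

```text
(no output)
```

View pics/tc.png

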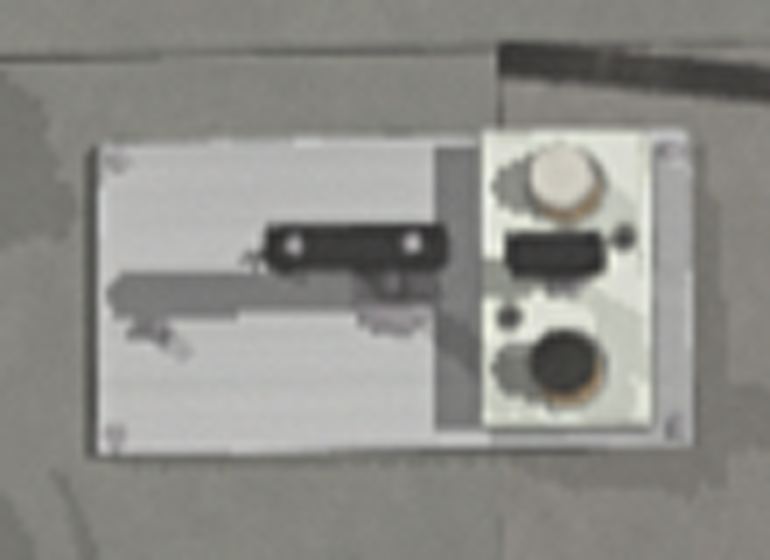

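View pics/tb.png

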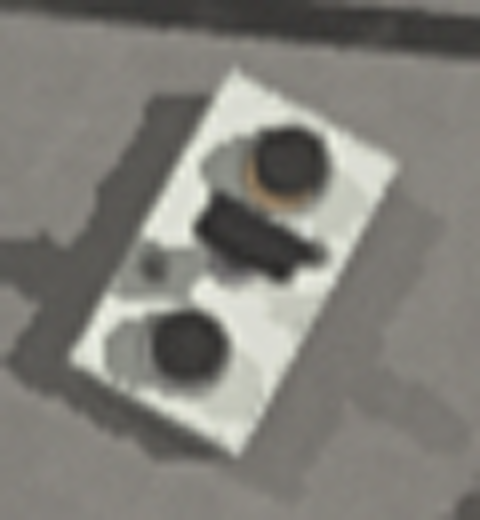

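View pics/sc.png

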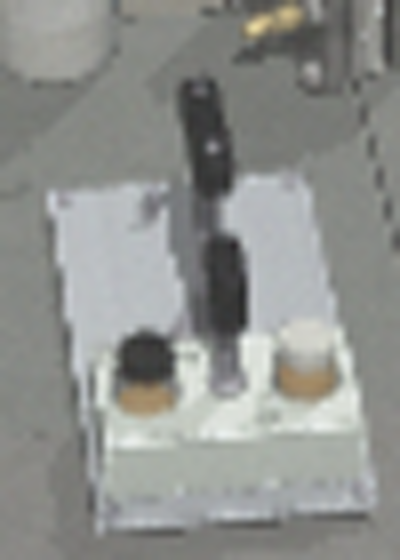

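View pics/sb.png

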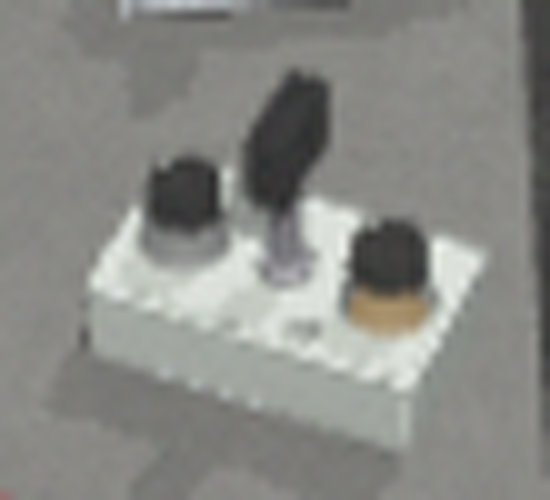

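```bash
cat > meas.py <<'E'
from h import *
def rect(d,box,thr,z,tag,k=6):
    x0,y0,x1,y1=box
    g=d['pixels'][y0:y1,x0:x1].astype(np.float32).min(2)
    G=cv2.resize(g,None,fx=k,fy=k,interpolation=cv2.INTER_CUBIC)
    m=(G>thr).astype(np.uint8)
    cs=max(cv2.findContours(m,cv2.RETR_EXTERNAL,cv2.CHAIN_APPROX_NONE)[0],key=cv2.contourArea)
    h=cs[:,0].astype(float)
    uv=(h+.5)/k-.5+[x0,y0]
    P=onplane(d,uv,z)[:,:2]*1000
    c,wh,a=cv2.minAreaRect(P.astype(np.float32))
    print(tag,np.round(c,1),np.round(wh,1),round(a,2)); print(cv2.boxPoints((c,wh,a)).round(1).tolist())
    o=cv2.cvtColor(G.clip(0,255).astype(np.uint8),cv2.COLOR_GRAY2BGR); cv2.drawContours(o,[cs],-1,(0,0,255),1)
    cv2.imwrite(f'pics/m_{tag}.png',o)
    return P
E
python3 - <<'E'
from meas import *
t=load('pics/top0.npz')
px=t['pixels'].min(2)
print(px[200,225:250],px[200,275:322:1]); print(px[215,350:390])
rect(t,(225,165,330,240),140,0.010,'plate')
rect(t,(345,175,405,240),150,0.032,'blk')
rect(t,(286,172,318,228),190,0.042,'fit')
E
```

```text
[126 122 122 126 129 130 127  90  92 185 172 131 117 119 121 120 118 118
 118 116 118 117 118 118 117] [102 107  82  88  96  98  97  99 123 121 121 121 119 112 135 137 135 135
 121 120 119 122 115  91  97  92  99 119 141 171 206 212 211 211 210 209
 213 216 154 162 163 164 165 176 116 108 110]
[ 85  86  85  84  83  99 169 216 212 185 137 134 134 108  83  60  51  51
  53  53  50  66 127 205 215 210 211 211 209 196 193 183 172 169 112 108
 110 112 113 112]
plate [475.8 200.4] [121.7 223.2] 0.06
[[414.79998779296875, 311.8999938964844], [415.1000061035156, 88.69999694824219], [536.7000122070312, 88.80000305175781], [536.5, 312.0]]
blk [451.8 -52.4] [ 62.8 109.4] 59.56
[[388.79998779296875, -51.79999923706055], [483.1000061035156, -107.19999694824219], [514.9000244140625, -53.099998474121094], [420.6000061035156, 2.4000000953674316]]
fit [486.9 134.4] [64.2 83.6] 85.94
[[442.8999938964844, 105.30000305175781], [526.2999877929688, 99.4000015258789], [530.7999877929688, 163.5], [447.3999938964844, 169.39999389648438]]
```

```bash
python3 - <<'E'
from meas import *
t=load('pics/top0.npz')
P=rect(t,(225,165,330,240),140,0.010,'plate')
B=rect(t,(345,175,405,240),150,0.032,'blk')
F=rect(t,(286,172,318,228),185,0.042,'fit')
# plate edges: world x = along image -v ; y = image -u
def edge(P,sel,dep,ind):
    Q=P[sel]; a=np.polyfit(Q[:,ind],Q[:,dep],1); r=Q[:,dep]-np.polyval(a,Q[:,ind]); k=abs(r)<1.0; a=np.polyfit(Q[k,ind],Q[k,dep],1); return a,k.sum(),r[k].std()
L=edge(P,(P[:,1]>305)&(P[:,0]>425)&(P[:,0]<525),1,0)
R=edge(P,(P[:,1]<95)&(P[:,0]>425)&(P[:,0]<525),1,0)
Bo=edge(P,(P[:,0]<425)&(P[:,1]>100)&(P[:,1]<300),0,1)
T=edge(P,(P[:,0]>525)&(P[:,1]>190)&(P[:,1]<300),0,1)
for n,e in zip('LRBT',(L,R,Bo,T)): print(n,e)
print('L,R at x=475',np.polyval(L[0],475),np.polyval(R[0],475),'B,T at y=250',np.polyval(Bo[0],250),np.polyval(T[0],250))
# dark regions
def dark(box,z,tag,thr=55,k=6):
    x0,y0,x1,y1=box
    g=t['pixels'][y0:y1,x0:x1].astype(np.float32).max(2)
    G=cv2.resize(g,None,fx=k,fy=k,interpolation=cv2.INTER_CUBIC); m=(G<thr).astype(np.uint8)
    c=max(cv2.findContours(m,0,cv2.CHAIN_APPROX_NONE)[0],key=cv2.contourArea)
    Q=onplane(t,(c[:,0]+.5)/k-.5+[x0,y0],z)[:,:2]*1000
    print(tag,*[np.round(v,1) for v in cv2.minAreaRect(Q.astype(np.float32))])
    o=cv2.cvtColor(G.clip(0,255).astype(np.uint8),cv2.COLOR_GRAY2BGR); cv2.drawContours(o,[c],-1,(0,0,255),1); cv2.imwrite(f'pics/m_{tag}.png',o)
dark((252,186,288,202),.13,'handle')
dark((290,190,308,202),.11,'ftab')
dark((366,195,390,212),.10,'tab')
E
cd pics; python3 -c "
import cv2,numpy as np
ims=[cv2.imread(f'm_{n}.png') for n in ('plate','blk','handle','ftab','tab')]
W=max(i.shape[1] for i in ims)
a=cv2.hconcat([cv2.copyMakeBorder(i,0,400-i.shape[0],0,0,0) for i in (ims[1],ims[3],ims[4])])
print(a.shape); cv2.imwrite('mm.png',a); cv2.imwrite('mp.png',ims[0])"
```

```text
plate [475.8 200.4] [121.7 223.2] 0.06
[[414.79998779296875, 311.8999938964844], [415.1000061035156, 88.69999694824219], [536.7000122070312, 88.80000305175781], [536.5, 312.0]]
blk [451.8 -52.4] [ 62.8 109.4] 59.56
[[388.79998779296875, -51.79999923706055], [483.1000061035156, -107.19999694824219], [514.9000244140625, -53.099998474121094], [420.6000061035156, 2.4000000953674316]]
fit [474.6 128.4] [ 73.7 106.4] 88.8
[[420.6000061035156, 92.69999694824219], [527.0, 90.5], [528.5, 164.1999969482422], [422.20001220703125, 166.39999389648438]]
L (array([4.18433376e-03, 3.09604126e+02]), np.int64(227), np.float64(0.19351152377302927))
R (array([-1.05088642e-02,  9.47263515e+01]), np.int64(227), np.float64(0.4100461606385584))
B (array([-2.48521707e-03,  4.16553900e+02]), np.int64(444), np.float64(0.540205435259215))
T (array([-1.35929071e-03,  5.34488088e+02]), np.int64(240), np.float64(0.4815441380894817))
L,R at x=475 311.5916842040906 89.73464096502606 B,T at y=250 415.9325954408614 534.1482654099186
handle [473.  226.1] [12.7  7.2] 15.8
ftab [472.  134.5] [30.3 10.5] 86.9
tab [448.7 -49.2] [28.9 12.2] 48.9
(400, 612, 3)
```

View pics/mm.png

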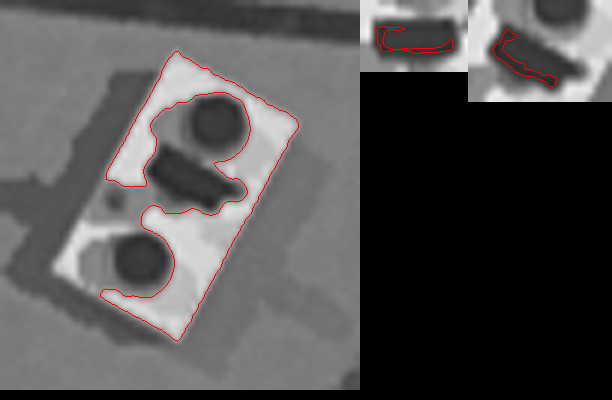

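View pics/mp.png

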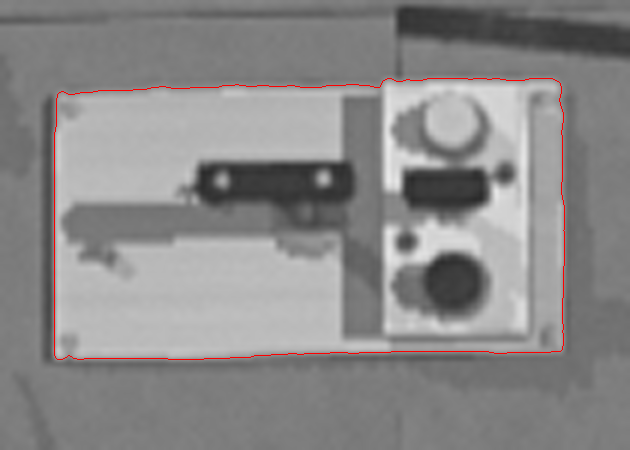

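```bash
cat >> meas.py <<'E'
def tri(d1,u1,d2,u2):
    o1,r1=ray(d1,[u1]);o2,r2=ray(d2,[u2]);A=np.c_[r1[0],-r2[0]]
    s=np.linalg.lstsq(A,o2-o1,rcond=None)[0]; p=o1+s[0]*r1[0];q=o2+s[1]*r2[0]
    return (p+q)/2*1000,np.linalg.norm(p-q)*1000
E
python3 - <<'E'
from meas import *
t=load('pics/top0.npz');s=load('pics/side0.npz')
import numpy as np
# predicted block corners etc in both views
c=np.array([.4518,-.0524]);a=np.deg2rad(59.56);ex=np.array([np.cos(a),np.sin(a)]);ey=np.array([-ex[1],ex[0]])
def draw(d,c,ex,ey,pts,box,k,f):
    x0,y0,x1,y1=box; im=cv2.resize(d['pixels'][y0:y1,x0:x1,::-1],None,fx=k,fy=k,interpolation=cv2.INTER_CUBIC)
    for x,y,z in pts:
        p=c+ex*x+ey*y; uv=proj(d,[[p[0],p[1],z]])[0]; uv=(uv-[x0,y0]+.5)*k
        cv2.circle(im,tuple(int(round(v)) for v in uv),3,(0,0,255),1)
    cv2.imwrite(f,im)
bp=[(i*.031,j*.054,z) for i in(-1,1) for j in(-1,1) for z in(0,.032)]+[(i*.017,j*.007,.1) for i in(-1,1) for j in(-1,1)]+[(.021,.014,.032),(-.021,-.014,.032)]
draw(t,c,ex,ey,bp,(345,175,405,240),6,'pics/o1.png');draw(s,c,ex,ey,bp,(295,225,350,275),7,'pics/o2.png')
c=np.array([.475,.2006]);a=np.deg2rad(90.1);ex=np.array([np.cos(a),np.sin(a)]);ey=np.array([-ex[1],ex[0]])
cp=[(i*.111,j*.059,.01) for i in(-1,1) for j in(-1,1)]+[(i*.031,j*.008,.13) for i in(-1,1) for j in(-1,1)]+[(.066+.021,.014,.026),(.066-.021,-.014,.026)]+[(-.066+i*.031,j*.054,.042) for i in(-1,1) for j in(-1,1)]+[(-.066+i*.017,j*.007,.11) for i in(-1,1) for j in(-1,1)]
draw(t,c,ex,ey,cp,(225,165,330,240),6,'pics/o3.png');draw(s,c,ex,ey,cp,(295,160,350,230),6,'pics/o4.png')
I=[cv2.imread(f'pics/o{i}.png') for i in (1,2)]
h=max(i.shape[0] for i in I); cv2.imwrite('pics/oa.png',cv2.hconcat([cv2.copyMakeBorder(i,0,h-i.shape[0],0,0,0) for i in I]))
E
```

```text
(no output)
```

View pics/oa.png

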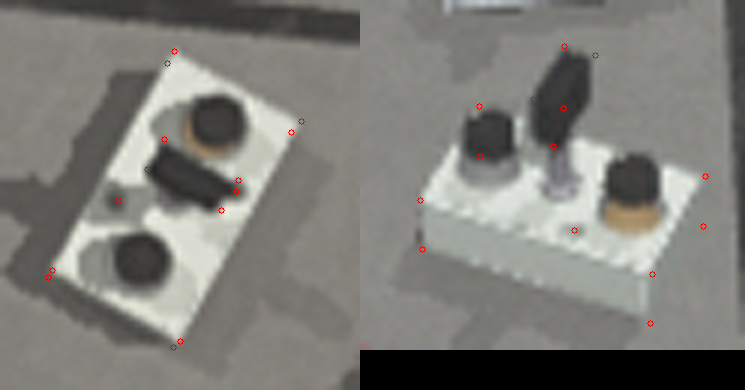

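View pics/o3.png

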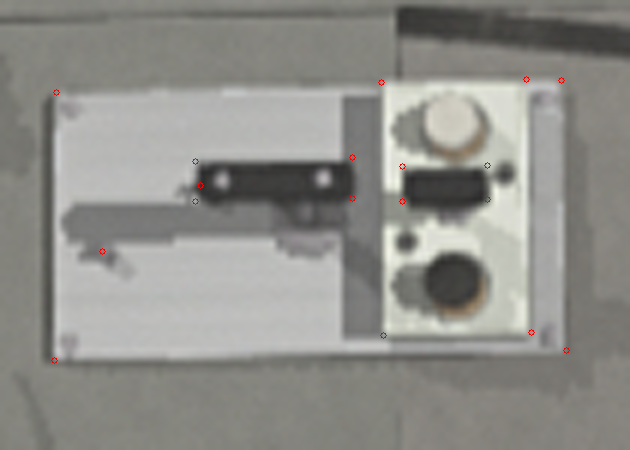

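View pics/o4.png

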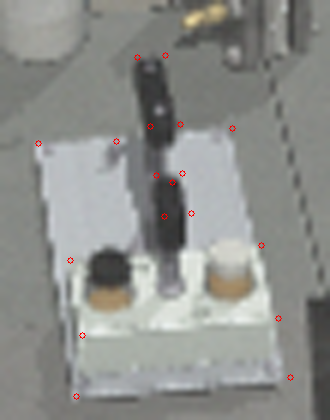

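```bash
python3 -m jog '[[-1,[3,-2.8,0],0],[-1,[4,-3.7,0],0],[-1,[4,-3.7,0],0],[-1,[4,-3.7,0],0],[-1,[4,-3.7,0],0],[-1,[4,-3.7,0],0],[-1,[4,-3.7,0],0],[-1,[4,-3.7,0],0]]' 60
python3 -m jog '[[-1,[4,-3.7,0],0],[-1,[4,-3.7,0],0],[-1,[2.35,-2.3,0],0],[-1,[0,0,0],-10.4],[-1,[0,0,0],-10.4],[-1,[0,0,0],-10.4],[-1,[0,0,0],-10.4],[-1,[0,0,0],0]]'
python3 - <<'E'
from meas import *
s=bot.state(); R=np.array(s['tool_rot']); print(s['time_s'],s['tcp_pos'],R.round(4).tolist(),s['wrist_force'],s['opening'])
print('tool y yaw',np.degrees(np.arctan2(R[1,1],R[0,1])))
d=np.array([.4518,-.0524,.067])-s['tcp_pos']; print((R.T@d)*100)
for n in('top','side'):
    d=vision.get_image(n); np.savez(f'pics/{n}1.npz',**d); cv2.imwrite(f'pics/{n}1.png',d['pixels'][:,:,::-1])
E
```

```text
time_s: 1.1
tcp_pos: [0.3841, -0.1765, 0.231]
tool_rot: [[0.951, 0.308, 0.0], [0.308, -0.951, 0.0], [0.0, -0.0, -1.0]]
wrist_force: [1.1, -0.6, -1.1]
opening: 0.0853
time_s: 2.1
tcp_pos: [0.4519, -0.0539, 0.2308]
tool_rot: [[0.508, 0.861, -0.001], [0.861, -0.508, 0.0], [-0.0, -0.001, -1.0]]
wrist_force: [-0.6, 0.6, -0.1]
opening: 0.0854
2.1 [ 0.45188995 -0.05390205  0.23082854] [[0.5081, 0.8613, -0.0009], [0.8613, -0.5081, 0.0003], [-0.0002, -0.001, -1.0]] [-0.61240688  0.59139017 -0.10670034] 0.08542856056527809
tool y yaw -30.539027000122346
[ 0.12848121 -0.0684967  16.38289795]
```

```bash
python3 - <<'E'
from meas import *
t=load('pics/top1.npz');s=load('pics/side1.npz')
# where TCP should be
p=[.4519,-.0539,.2308]; print(proj(t,[p]),proj(s,[p]))
crop(t,320,130,460,260,4,'pics/a1.png'); crop(s,260,140,390,290,4,'pics/a2.png')
E
```

```text
[[383.23432261 195.73809526]] [[323.89807301 202.25682749]]
```

View pics/a1.png

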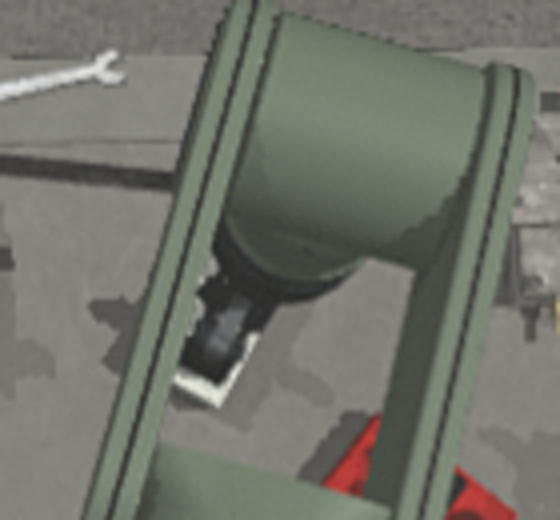

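View pics/a2.png

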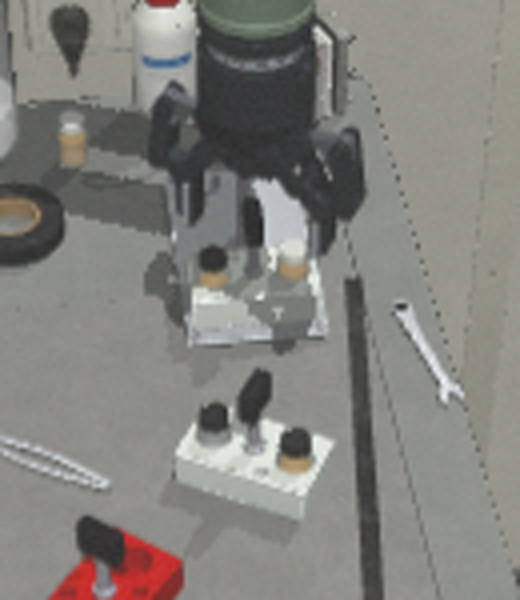

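```bash
python3 -m jog '[[-1,[0.1,0,2],0],[-1,[0,0,3],0],[-1,[0,0,3],0],[-1,[0,0,3],0],[-1,[0,0,2],0],[-1,[0,0,1.7],0],[-1,[0,0,1.3],0],[-1,[0,0,0],0]]'
python3 - <<'E'
from meas import *
s=bot.state(); print(s['tcp_pos'],s['wrist_force'])
d=vision.get_image('side'); np.savez(f'pics/side2.npz',**d); print(proj(d,[s['tcp_pos']]))
crop(d,285,200,365,280,8,'pics/a3.png')
E
```

```text
time_s: 3.2
tcp_pos: [0.4519, -0.0529, 0.0704]
tool_rot: [[0.507, 0.862, -0.002], [0.862, -0.507, 0.001], [-0.001, -0.002, -1.0]]
wrist_force: [-0.9, -0.6, -0.6]
opening: 0.0855
[ 0.45186584 -0.0529262   0.07036097] [-0.88558038 -0.62385552 -0.58053981]
[[323.63907055 242.63528678]]
```

View pics/a3.png

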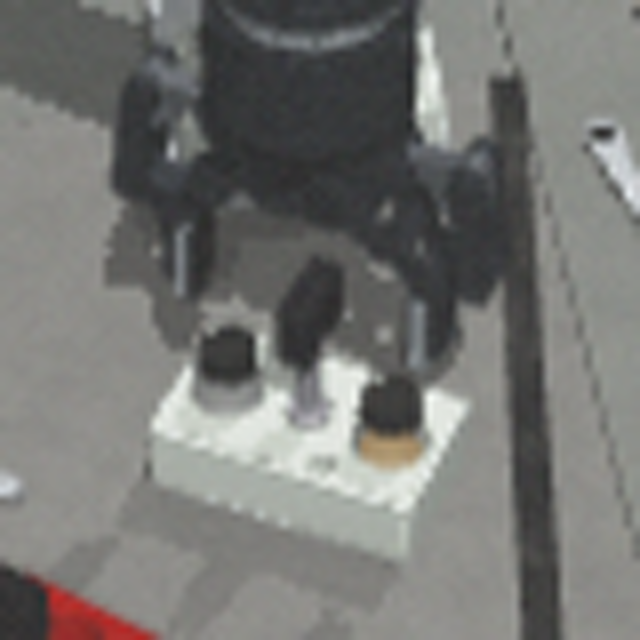

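```bash
python3 -m jog '[[-1,[0,0,0.3],0],[0,[0,0,0],0],[0.3,[0,0,0],0],[0.5,[0,0,0],0],[0.7,[0,0,0],0],[1,[0,0,0],0],[1,[0,0,0],0],[1,[0,0,0],0]]' 50
python3 - <<'E'
from meas import *
s=bot.state(); print(s['tcp_pos'],s['wrist_force'],s['moment'],s['opening'])
d=vision.get_image('side'); np.savez(f'pics/side3.npz',**d); print(proj(d,[s['tcp_pos']]))
crop(d,285,200,365,280,8,'pics/a4.png')
E
```

```text
time_s: 4.25
tcp_pos: [0.4526, -0.0531, 0.0683]
tool_rot: [[0.506, 0.862, -0.0], [0.862, -0.506, 0.0], [-0.0, -0.0, -1.0]]
wrist_force: [-0.9, 1.0, 0.4]
opening: 0.0132
[ 0.45261005 -0.05310378  0.06825122] [-0.94464202  1.00579717  0.39745588] [0.01715314 0.07676789 0.01232694] 0.01323045359716466
[[323.89129701 243.14841378]]
```

View pics/a4.png

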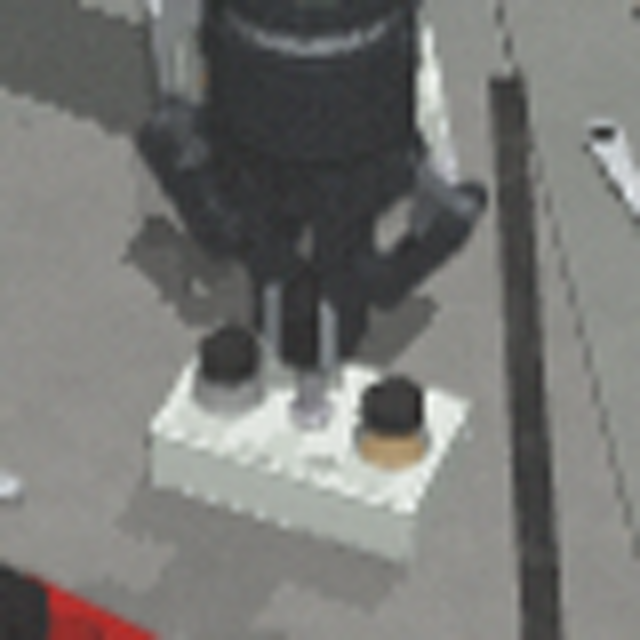

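```bash
python3 -m jog '[[1,[0,0,-0.3],0],[1,[0,0,-0.8],0],[1,[0,0,-1.2],0],[1,[0,0,-1.2],0],[1,[0,0,-0.8],0],[1,[0,0,-0.4],0],[1,[0,0,0],0],[1,[0,0,0],0]]'
python3 - <<'E'
from meas import *
s=bot.state(); print(s['tcp_pos'],s['wrist_force'],s['moment'],s['opening'])
d=vision.get_image('side'); np.savez(f'pics/side4.npz',**d); print(proj(d,[s['tcp_pos']]))
crop(d,285,180,365,260,8,'pics/a5.png')
E
```

```text
time_s: 5.3
tcp_pos: [0.4524, -0.053, 0.1149]
tool_rot: [[0.506, 0.862, -0.001], [0.862, -0.506, 0.0], [-0.0, -0.001, -1.0]]
wrist_force: [-0.9, 0.4, -1.7]
opening: 0.0132
[ 0.45235138 -0.05304624  0.11488326] [-0.89675639  0.42472274 -1.68287288] [-0.03435144  0.00604633  0.0213748 ] 0.013227836678452422
[[323.86241481 232.01106226]]
```

View pics/a5.png

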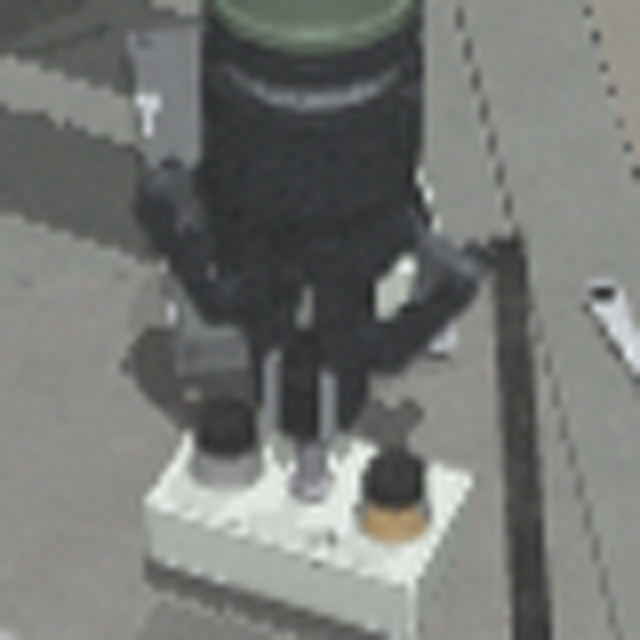

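```bash
python3 -m jog '[[1,[0,0,-0.6],0],[1,[0,0,-1.3],0],[1,[0,0,-2],0],[1,[0,0,-2.2],0],[1,[0,0,-2.2],0],[1,[0,0,-1.7],0],[1,[0,0,-1],0],[1,[0,0,-0.5],0]]'
python3 -m jog '[[1,[0.6,-0.3,0],0],[1,[1.2,-0.6,0],0],[1,[1.8,-0.9,0],0],[1,[2.2,-1.1,0],0],[1,[2.2,-1.1,0],0],[1,[2.2,-1.1,0],0],[1,[2.2,-1.1,0],0],[1,[2.2,-1.1,0],0]]'
python3 -m jog '[[1,[2.2,-1.1,0],0],[1,[2.2,-1.1,0],0],[1,[2.2,-1.1,0],0],[1,[2.2,-1.1,0],0],[1,[2.2,-1.1,0],0],[1,[1.7,-0.8,0],0],[1,[1,-0.5,0],0],[1,[0.4,-0.2,0],0]]'
python3 -m jog '[[1,[0,0,0],-2],[1,[0,0,0],-4],[1,[0,0,0],-6],[1,[0,0,0],-6],[1,[0,0,0],-6],[1,[0,0,0],-4],[1,[0,0,0],-2.5],[1,[0,0,0],0]]'
python3 - <<'E'
from meas import *
s=bot.state(); R=np.array(s['tool_rot']);print(s['tcp_pos'],s['wrist_force'],s['moment'],s['opening'],np.degrees(np.arctan2(R[1,0],R[0,0])))
print(R.T@(np.array([.475,.2666,0])-s['tcp_pos'])*100)
d=vision.get_image('side'); np.savez(f'pics/side5.npz',**d); print(proj(d,[s['tcp_pos']]))
crop(d,265,110,365,230,5,'pics/a6.png')
d=vision.get_image('top'); np.savez(f'pics/top5.npz',**d); crop(d,200,140,340,250,5,'pics/a7.png')
E
```

```text
time_s: 6.35
tcp_pos: [0.4528, -0.0532, 0.2308]
tool_rot: [[0.506, 0.862, 0.0], [0.862, -0.506, -0.0], [0.0, 0.0, -1.0]]
wrist_force: [-0.1, 0.5, -2.3]
opening: 0.0134
time_s: 7.35
tcp_pos: [0.4629, 0.1115, 0.2294]
tool_rot: [[0.506, 0.863, -0.002], [0.863, -0.506, 0.0], [-0.001, -0.002, -1.0]]
wrist_force: [1.1, 0.8, -3.0]
opening: 0.0133
time_s: 8.35
tcp_pos: [0.4746, 0.2672, 0.23]
tool_rot: [[0.506, 0.863, -0.001], [0.863, -0.506, -0.001], [-0.001, -0.0, -1.0]]
wrist_force: [-1.0, -0.4, -2.6]
opening: 0.0131
time_s: 9.35
tcp_pos: [0.4749, 0.266, 0.2304]
tool_rot: [[-0.001, 1.0, 0.0], [1.0, 0.001, -0.0], [-0.0, 0.0, -1.0]]
wrist_force: [-0.2, -0.4, -2.2]
opening: 0.0136
[0.47489062 0.2659778  0.23037894] [-0.15990809 -0.38753034 -2.17588912] [ 0.01943549 -0.02767208 -0.02145538] 0.013642888219622952 90.03378290973271
[6.79842871e-02 8.94114703e-03 2.30378781e+01]
[[318.28575927 137.85657279]]
```

View pics/a6.png

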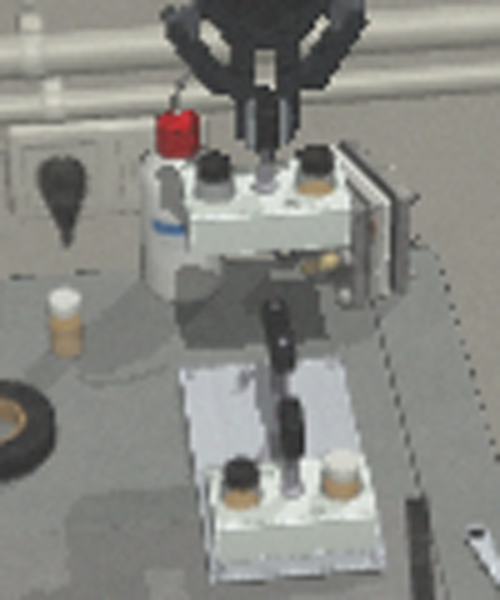

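View pics/a7.png

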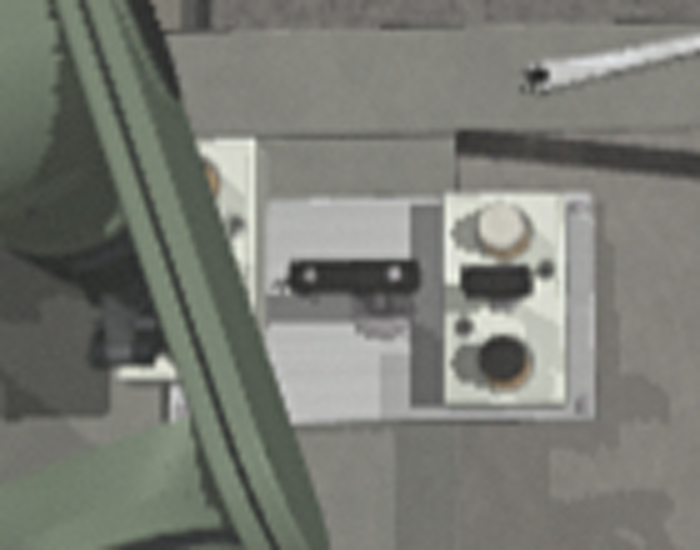

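```bash
cat >> meas.py <<'E'
def ov(d,pts,box,k,f,rad=2):
    x0,y0,x1,y1=box; im=cv2.resize(d['pixels'][y0:y1,x0:x1,::-1],None,fx=k,fy=k,interpolation=cv2.INTER_CUBIC)
    for uv in proj(d,pts):
        uv=(uv-[x0,y0]+.5)*k; cv2.circle(im,tuple(int(round(v)) for v in uv),rad,(0,0,255),-1)
    cv2.imwrite(f,im)
def box(cx,cy,z,yaw):
    a=np.deg2rad(yaw);R=np.array([[np.cos(a),-np.sin(a)],[np.sin(a),np.cos(a)]])
    return np.array([[*(np.array([cx,cy])+R@[i*.031,j*.054]),z+h] for i in(-1,1) for j in(-1,1) for h in(0,.032)])
E
python3 - <<'E'
from meas import *
s=load('pics/side5.npz');t=load('pics/top5.npz')
L=box(.4749,.2660,.2304-.0683,90.03);F=box(.475,.1346,.010,90.1)
ov(s,L,(295,130,345,170),12,'pics/b1.png');ov(s,F,(295,190,345,230),12,'pics/b2.png')
cv2.imwrite('pics/b.png',cv2.vconcat([cv2.imread('pics/b1.png'),cv2.imread('pics/b2.png')])[:,:])
ov(t,np.r_[L,F],(220,155,330,235),7,'pics/b3.png')
E
```

```text
(no output)
```

View pics/b1.png

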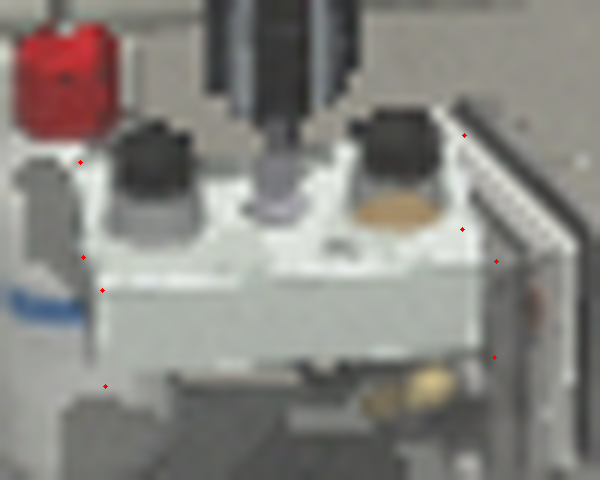

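View pics/b2.png

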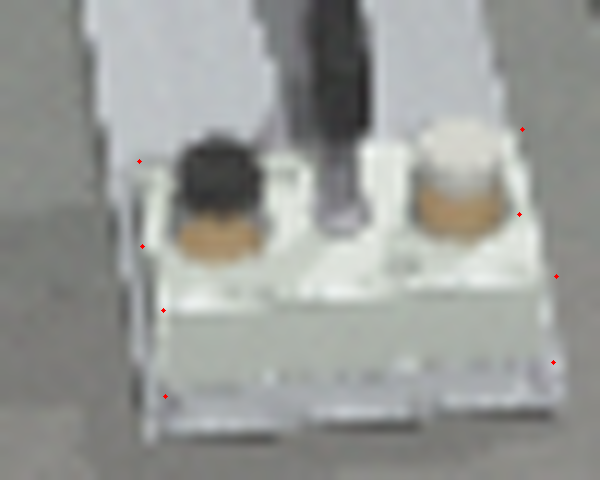

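View pics/b3.png

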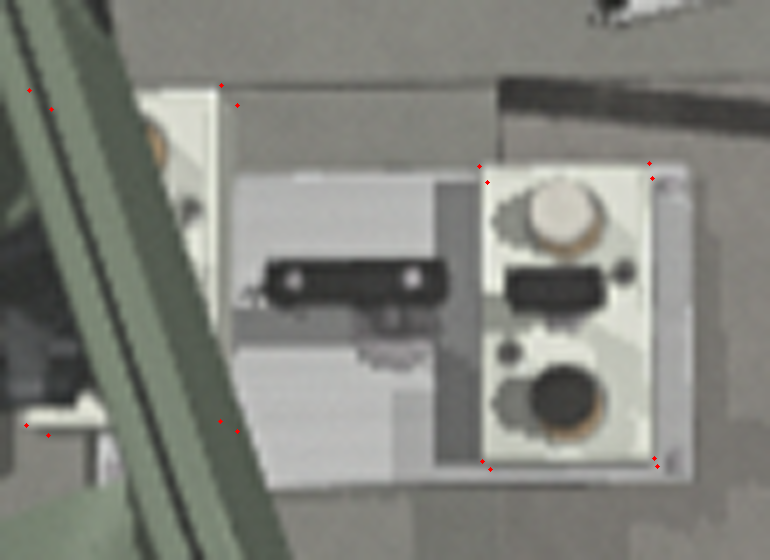

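```bash
python3 - <<'E'
from meas import *
t=load('pics/top5.npz');s=load('pics/side5.npz')
g=t['pixels'].min(2)
for r in (172,178,184,188): print('row',r,g[r,240:258])
for c in (224,226,228,230,232,245,248,250): print('col',c,'top',g[160:175,c],'bot',g[206:222,c])
crop(t,215,195,255,225,16,'pics/b4.png')
L=box(.4749,.2660,.2304-.0683,90.03); print(proj(t,L).round(1).tolist())
E
```

```text
row 172 [ 86 114 160 196 207 207 206 206 205 192 211 144 135 133 125 122 126 123]
row 178 [ 81  81  89 117 179 182 181 182 197 196 210 141 139 130 121 122 123 123]
row 184 [ 81  81  79  79 111 134  98  88 121 178 211 140 138 168 180 181 178 181]
row 188 [ 81  81  79  82  76  87 164 212 209 191 210 140 136 168 179 178 178 178]
col 224 top [104  96  72  70  61  66  79  91 107 116 118 115 117 116 118] bot [ 82  85  84  92 102  89  78 142 197 169 123 125 124 124 124 124]
col 226 top [116 118 116 116 116 108 110  99  72  67  61  64  78  93 105] bot [ 71  71  66  69  73  63  71 149 209 168 101 112 124 124 123 124]
col 228 top [111 116 114 118 118 114 113 116 116 117 114 111 107  98  74] bot [ 52  50  55  62  62  52  55 133 194 167  98 107 125 125 124 124]
col 230 top [ 81  82  86  90  96 113 112 116 116 116 117 115 115 115 114] bot [ 54  51  53  51  51  53  72 143 199 165 100 111 128 128 126 128]
col 232 top [ 80  79  78  79  80  80  77  80  86  87  97 108 113 114 116] bot [ 63  56  50  53  84 155 209 211 201 162  94  85  87  90  88  89]
col 245 top [126 124 123 125 126 126 120 146 209 200 205 206 207 209 209] bot [ 83  83  97 110 111 113 116 118 117 116 118 117 118 118 116 118]
col 248 top [125 125 123 125 127 126 118 147 207 199 205 202 205 206 205] bot [ 83  82  84  83  82  81  80  79  80  81  84  97 112 114 117 118]
col 250 top [123 123 124 124 124 126 119 154 224 214 213 211 211 213 211] bot [79 80 79 80 80 82 83 82 81 81 80 82 81 78 80 83]
[[253.4, 169.5], [251.1, 166.7], [253.3, 216.1], [251.0, 214.6], [226.8, 170.1], [223.7, 167.3], [226.3, 216.6], [223.2, 215.2]]
```

View pics/b4.png

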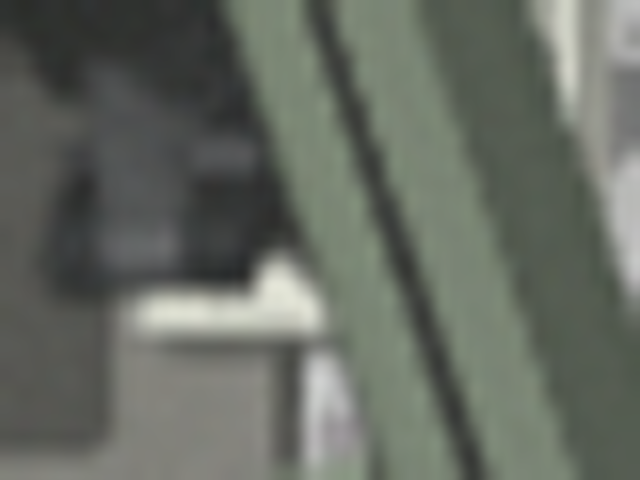

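```bash
python3 -m jog '[[1,[0,0,0.6],0],[1,[0,0,1.2],0],[1,[0,0,1.5],0],[1,[0,0,1.5],0],[1,[0,0,1.2],0],[1,[0,0,0.5],0],[1,[0,0,0],0],[1,[0,0,0],0]]'
python3 - <<'E'
from meas import *
s=bot.state(); R=np.array(s['tool_rot']);p=s['tcp_pos'];print(p,s['wrist_force'],s['moment'],np.degrees(np.arctan2(R[1,0],R[0,0])))
L=box(p[0],p[1],p[2]-.0683,90.03);F=box(.475,.1346,.010,90.1)
d=vision.get_image('side'); np.savez(f'pics/side6.npz',**d); ov(d,np.r_[L,F],(290,140,350,230),7,'pics/c1.png')
d=vision.get_image('top'); np.savez(f'pics/top6.npz',**d); ov(d,np.r_[L,F],(220,155,330,235),7,'pics/c2.png')
E
```

```text
time_s: 10.45
tcp_pos: [0.4753, 0.2669, 0.1659]
tool_rot: [[-0.001, 1.0, 0.001], [1.0, 0.001, 0.0], [0.0, 0.001, -1.0]]
wrist_force: [0.4, -0.2, -3.0]
opening: 0.0134
[0.4753109  0.26694113 0.16594588] [ 0.43984965 -0.17370775 -2.96310526] [ 0.01975129 -0.01936073  0.0321979 ] 90.0815086862866
```

View pics/c1.png

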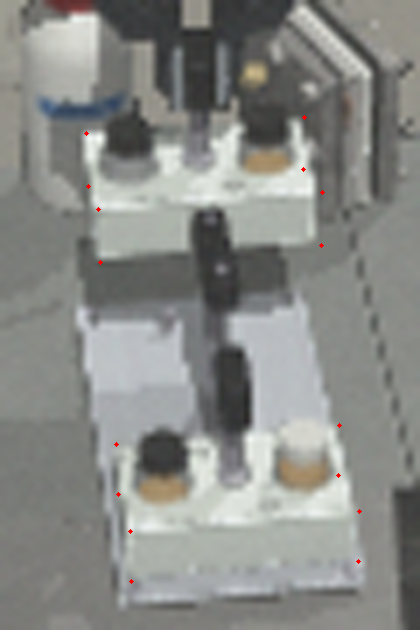

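View pics/c2.png

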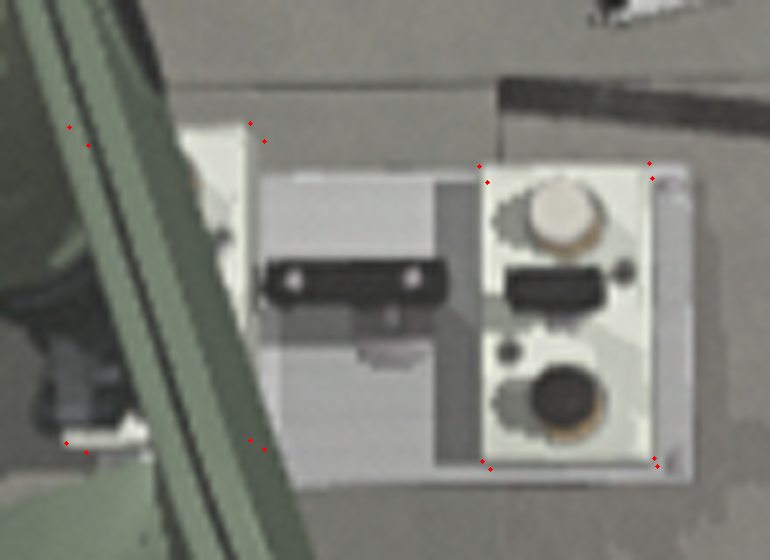

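```bash
python3 -m jog '[[1,[0,0,0.6],0],[1,[0,0,1.2],0],[1,[0,0,1.4],0],[1,[0,0,1.4],0],[1,[0,0,1.1],0],[1,[0,0,0.5],0],[1,[0,0,0],0],[1,[0,0,0],0]]'
python3 - <<'E'
from meas import *
s=bot.state(); R=np.array(s['tool_rot']);p=s['tcp_pos'];print(p,s['wrist_force'],s['moment'],np.degrees(np.arctan2(R[1,0],R[0,0])))
L=box(p[0],p[1],p[2]-.0683,90.03);F=box(.475,.1346,.010,90.1)
d=vision.get_image('side'); np.savez(f'pics/side7.npz',**d); ov(d,np.r_[L,F],(290,140,350,230),7,'pics/d1.png')
d=vision.get_image('top'); np.savez(f'pics/top7.npz',**d); ov(d,np.r_[L,F],(220,155,330,235),7,'pics/d2.png')
g=d['pixels'].min(2).astype(int)
print('pred',proj(d,np.r_[L,F]).round(1).tolist())
for r in (178,182,186): print('row',r,g[r,245:262],'|',g[r,285:293],'|',g[r,308:318])
for c in (224,226,228,230,232,234,248,250,252,292,296,300,304): print('col',c,'top',g[168:184,c],'bot',g[213:228,c])
E
```

```text
time_s: 11.55
tcp_pos: [0.4753, 0.2669, 0.1038]
tool_rot: [[-0.001, 1.0, 0.001], [1.0, 0.001, 0.0], [0.0, 0.001, -1.0]]
wrist_force: [-0.2, 0.4, -1.8]
opening: 0.0133
[0.47527928 0.26691482 0.10382868] [-0.16889366  0.41224702 -1.84651504] [ 0.01064174 -0.02373833 -0.06183659] 90.0808091014486
pred [[261.0, 179.2], [259.1, 176.9], [261.0, 221.0], [259.1, 219.8], [237.0, 179.7], [234.6, 177.4], [236.8, 221.4], [234.2, 220.3], [312.7, 179.9], [312.2, 177.7], [313.4, 221.0], [312.9, 219.9], [289.1, 180.5], [288.0, 178.3], [289.5, 221.5], [288.4, 220.4]]
row 178 [ 77  81  80  77  74 118 194 186 187 186 184 186 210 215 132 119 120] | [122 122 119 125 154 154 136 146] | [156 152 151 148 148 157 157 157 158 149]
row 182 [ 93  81  78  79  77  75 100 198 211 206 205 207 208 182 133 136 176] | [116 113 112 132 211 213 210 207] | [208 207 206 194 186 143 138 149 166 164]
row 186 [108 106  81  79  81  81  76  85 169 201 199 208 208 182 135 137 177] | [119 118 115 135 214 142 127 129] | [199 208 206 198 207 148 158 160 162 162]
col 224 top [111 111 108 109 107 104 104 103 101  99  99  93  73  73 
[... 1040 characters left out ...]
1 121 121 121 121 123 124 123 144 186 204 212 209 198 159] bot [108 109 109 108 108 104  84  67  54  55  63  94 116 116 117]
col 292 top [ 51  52  68 104 128 124 125 124 122 123 146 188 201 211 207 181] bot [108 105 109 146 186 186 183 152 114 156 146  94 104 112 109]
col 296 top [ 55  58  63 100 131 128 126 122 122 122 161 210 201 183 159 183] bot [ 63  84 100 107 145 189 187 151 118 154 146  92 110 110 112]
col 300 top [ 57  61  59  82 112 127 124 123 120 122 162 201 186 188 192 189] bot [ 61  58  56  71 108 153 202 178 118 155 144  90 109 112 111]
col 304 top [ 64  65  63  75 103 128 127 125 121 123 159 205 209 192 151 136] bot [ 65  79 101 121 154 183 181 158 125 164 146 103 111 111 112]
```

View pics/d1.png

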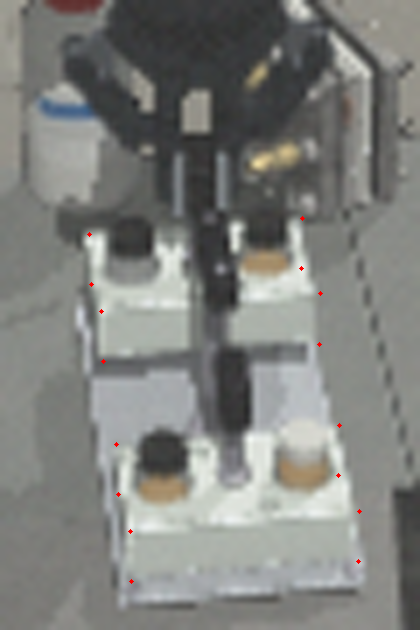

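View pics/d2.png

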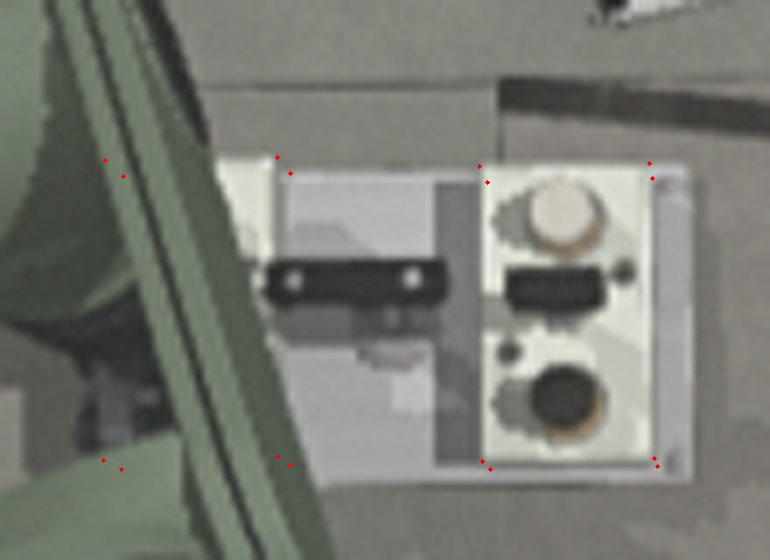

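```bash
python3 - <<'E'
from meas import *
d=load('pics/side7.npz'); p=[.47528,.26691,.10383]
L=box(p[0],p[1],p[2]-.0683,90.08);F=box(.475,.1346,.010,90.1)
print('L',proj(d,L).round(1).tolist());print('F',proj(d,F).round(1).tolist())
g=d['pixels'].astype(int).sum(2)//3
for c in (306,308,310,312,325,328,331): print(c,g[176:194,c])
print()
for c in (310,314,318,326,330,334,338): print(c,g[208:226,c])
print()
for r in (184,186,188): print(r,g[r,298:310],'|',g[r,328:340])
for r in (216,218,220): print(r,g[r,302:314],'|',g[r,334:346])
crop(d,298,165,342,195,16,'pics/e1.png');crop(d,302,195,346,228,16,'pics/e2.png')
E
```

```text
L [[335.0, 188.6], [335.2, 181.4], [304.2, 191.1], [304.0, 183.9], [332.5, 177.7], [332.6, 170.6], [302.5, 180.1], [302.3, 172.9]]
F [[340.6, 219.7], [340.9, 212.5], [308.3, 222.5], [308.1, 215.3], [337.8, 207.4], [338.0, 200.3], [306.3, 210.0], [306.1, 202.9]]
306 [ 86 129 129 133 161 201 196 180 179 173 171 174 174 173 162 101 104 120]
308 [ 74 120 139 141 155 198 203 198 167 172 175 173 173 177 181  99 102 119]
310 [ 75 131 134 137 162 200 205 216 167 173 173 174 175 169 152 103 101 120]
312 [178 119 133 173 198 199 204 206 172 174 175 173 174 166 132 104 118 170]
325 [130 132 146 188 197 202 210 175 176 172 173 172 165 128  95  85 101 100]
328 [139 135 145 181 218 215 215 176 175 173 172 171 164 113  99 117 167 168]
331 [125 138 183 222 220 212 194 175 174 174 170 170 161 119 122 140 191 186]

310 [128 128 133 168 200 200 214 230 176 174 174 174 173 172 170 163 166 181]
314 [119 140 136 153 201 198 186 208 175 174 174 175 173 167 153 168 177 184]
318 [220 220 218 201 200 202 199 169 175 174 173 173 170 158 169 167 164 158]
326 [220 223 223 216 209 212 205 174 177 172 173 171 168 
[... 191 characters left out ...]
22 219 203 204 174 174 172 172 170 170 168 178 194 174  93 127]

184 [136 137 138 201 114 106 210 198 179 173 167 166] | [175 173 177 174 175 173 170 140 142 137 139 137]
186 [140 137 137 187 145 113 185 174 171 173 175 174] | [172 172 172 170 172 169 169 142 137 135 140 138]
188 [141 138 125 111 186 120 185 175 174 173 173 174] | [164 160 162 161 182 180 178 140 138 136 138 134]
216 [124 125 124 101 169 121 192 166 176 175 175 176] | [172 173 174 174 172 172 198 143 135 139 141 139]
218 [120 122 122 120 168 144 177 173 174 174 176 171] | [173 173 169 170 170 173 178 164 141 141 141 137]
220 [125 122 124 124 134 164 181 173 173 173 174 175] | [158 156 171 157 168 155 173 195 143 137 138 140]
```

View pics/e1.png

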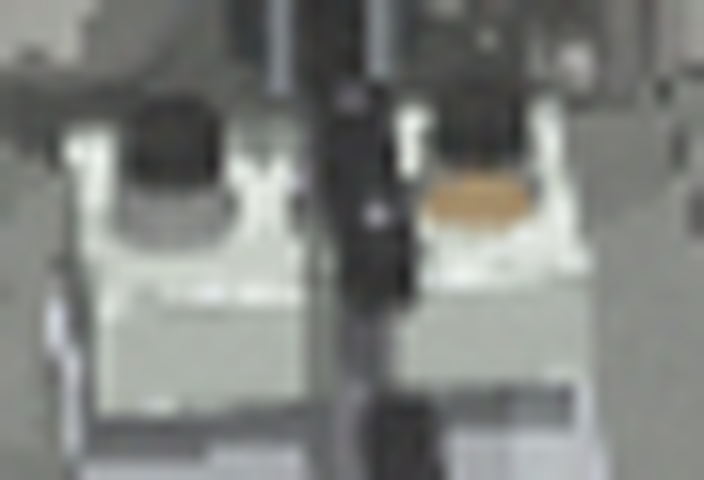

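View pics/e2.png

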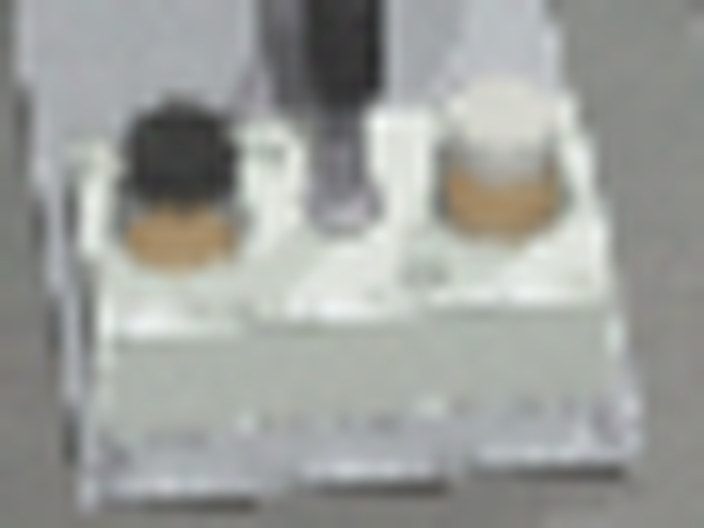

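```bash
python3 -m jog '[[1,[-0.15,0.03,0],0],[1,[0,0,0.3],0],[1,[0,0,0.3],0],[1,[0,0,0.2],0],[1,[0,0,0.15],0],[1,[0,0,0.1],0],[1,[0,0,0],0]]'
python3 -m jog '[[1,[0,0,0.1],0],[1,[0,0,0.1],0],[1,[0,0,0],0]]'
python3 -m jog '[[1,[0,0,0.1],0],[1,[0,0,0.1],0],[1,[0,0,0],0]]'
```

```text
time_s: 12.52
tcp_pos: [0.475, 0.2652, 0.0927]
tool_rot: [[-0.001, 1.0, -0.0], [1.0, 0.001, -0.0], [-0.0, -0.0, -1.0]]
wrist_force: [-0.4, 0.6, -2.5]
opening: 0.0132
time_s: 12.9
tcp_pos: [0.475, 0.2652, 0.0907]
tool_rot: [[-0.001, 1.0, -0.0], [1.0, 0.001, -0.0], [-0.0, -0.0, -1.0]]
wrist_force: [0.0, 0.2, -1.4]
opening: 0.0135
time_s: 13.28
tcp_pos: [0.475, 0.2652, 0.0886]
tool_rot: [[-0.001, 1.0, -0.0], [1.0, 0.001, -0.0], [-0.0, -0.0, -1.0]]
wrist_force: [0.9, 0.8, -2.2]
opening: 0.0131
```

```bash
python3 -m jog '[[1,[0,0,0.1],0],[1,[0,0,0.1],0],[1,[0,0,0],0]]'
python3 -m jog '[[1,[0,0,0.1],0],[1,[0,0,0.1],0],[1,[0,0,0],0]]'
python3 -m jog '[[1,[0,0,0.1],0],[1,[0,0,0.1],0],[1,[0,0,0],0]]'
python3 -c "
from h import *
s=bot.state();print(s['wrist_force'],s['moment'])"
```

```text
time_s: 13.65
tcp_pos: [0.475, 0.2652, 0.0866]
tool_rot: [[-0.001, 1.0, -0.0], [1.0, 0.001, -0.0], [-0.0, -0.0, -1.0]]
wrist_force: [-0.1, -0.6, -2.1]
opening: 0.0135
time_s: 14.02
tcp_pos: [0.475, 0.2652, 0.0846]
tool_rot: [[-0.001, 1.0, -0.0], [1.0, 0.001, -0.0], [-0.0, -0.0, -1.0]]
wrist_force: [-0.1, 0.1, -2.4]
opening: 0.0133
time_s: 14.4
tcp_pos: [0.475, 0.2652, 0.0827]
tool_rot: [[-0.001, 1.0, -0.0], [1.0, 0.001, -0.0], [-0.0, -0.0, -1.0]]
wrist_force: [-0.0, 0.5, -1.8]
opening: 0.0126
[-0.01192924  0.50052979 -1.76337257] [0.00646683 0.00384527 0.0528651 ]
```

```bash
python3 -m jog '[[1,[0,0,0.1],0],[1,[0,0,0.1],0],[1,[0,0,0],0]]'
python3 -m jog '[[1,[0,0,0.1],0],[1,[0,0,0.05],0],[1,[0,0,0],0]]'
python3 -m jog '[[1,[0,0,0.05],0],[1,[0,0,0.05],0],[1,[0,0,0],0]]'
```

```text
time_s: 14.78
tcp_pos: [0.475, 0.2652, 0.0806]
tool_rot: [[-0.001, 1.0, -0.0], [1.0, 0.001, -0.0], [-0.0, -0.0, -1.0]]
wrist_force: [-0.0, 0.4, -1.4]
opening: 0.0136
time_s: 15.15
tcp_pos: [0.475, 0.2652, 0.0792]
tool_rot: [[-0.001, 1.0, -0.0], [1.0, 0.001, -0.0], [-0.0, -0.0, -1.0]]
wrist_force: [-0.4, -1.4, -2.2]
opening: 0.0135
time_s: 15.52
tcp_pos: [0.4751, 0.2652, 0.0783]
tool_rot: [[-0.001, 1.0, 0.0], [1.0, 0.001, 0.0], [0.0, 0.0, -1.0]]
wrist_force: [-0.1, -0.3, -2.1]
opening: 0.0132
```

```bash
python3 -m jog '[[1,[0,0,0.05],0],[1,[0,0,0],0],[1,[0,0,0],0]]'
python3 -m jog '[[1,[0,0,0.05],0],[1,[0,0,0],0],[1,[0,0,0],0]]'
python3 - <<'E'
from meas import *
s=bot.state(); print(s['wrist_force'],s['moment'])
d=vision.get_image('side'); np.savez(f'pics/side8.npz',**d); crop(d,290,150,350,230,8,'pics/f1.png')
d=vision.get_image('top'); np.savez(f'pics/top8.npz',**d); crop(d,220,155,330,235,7,'pics/f2.png')
E
```

```text
time_s: 15.9
tcp_pos: [0.4751, 0.2653, 0.0782]
tool_rot: [[-0.001, 1.0, 0.0], [1.0, 0.001, 0.0], [0.0, 0.0, -1.0]]
wrist_force: [-2.5, -0.7, 3.6]
opening: 0.0133
time_s: 16.27
tcp_pos: [0.475, 0.2653, 0.0782]
tool_rot: [[-0.002, 1.0, -0.0], [1.0, 0.002, -0.0], [-0.0, -0.0, -1.0]]
wrist_force: [-4.6, -1.0, 6.8]
opening: 0.013
[-4.61979411 -0.95086917  6.839431  ] [-0.20929404  0.57056672 -0.0368671 ]
```

View pics/f1.png

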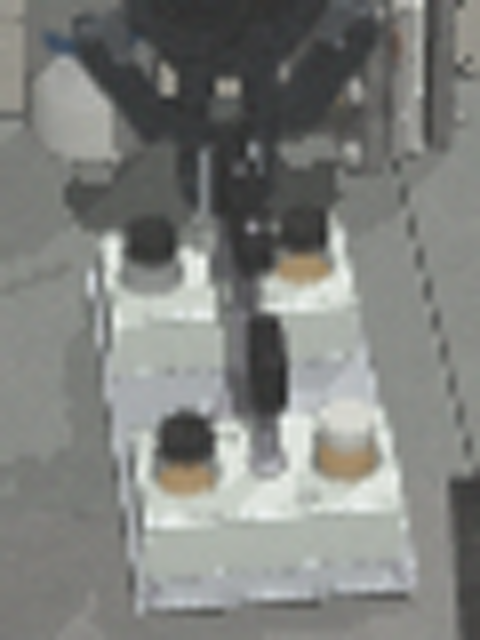

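View pics/f2.png

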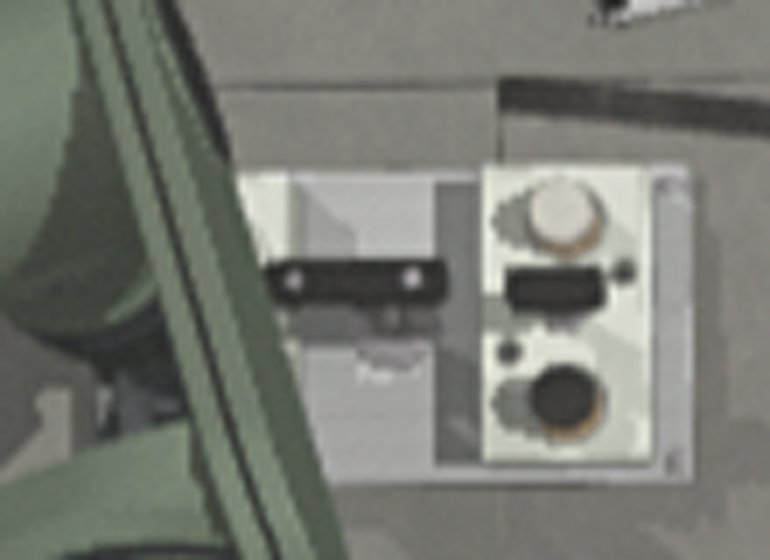

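```bash
python3 -m jog '[[1,[0,0,-0.1],0],[1,[0,0,0],0],[0.7,[0,0,0],0],[0.4,[0,0,0],0],[0.1,[0,0,0],0],[-0.2,[0,0,0],0],[-0.2,[0,0,0],0],[-0.2,[0,0,0],0]]'
python3 -m jog '[[-0.3,[0,0,-0.5],0],[-0.3,[0,0,-1.5],0],[-0.3,[0,0,-2],0],[-0.3,[0,0,-2],0],[-0.3,[0,0,-2],0],[-0.3,[0,0,-2],0],[-0.3,[0,0,-1],0],[-0.3,[0,0,0],0]]'
python3 - <<'E'
from meas import *
s=bot.state(); print(s['tcp_pos'],s['wrist_force'],s['opening'])
d=vision.get_image('side'); np.savez(f'pics/side9.npz',**d); crop(d,290,150,350,230,8,'pics/g1.png')
d=vision.get_image('top'); np.savez(f'pics/top9.npz',**d); crop(d,220,155,330,235,7,'pics/g2.png')
E
```

```text
time_s: 17.38
tcp_pos: [0.4751, 0.2652, 0.0783]
tool_rot: [[-0.001, 1.0, 0.0], [1.0, 0.001, 0.0], [0.0, 0.0, -1.0]]
wrist_force: [0.4, 0.2, 0.4]
opening: 0.0515
time_s: 18.38
tcp_pos: [0.4758, 0.2655, 0.1897]
tool_rot: [[-0.001, 1.0, 0.003], [1.0, 0.001, 0.001], [0.001, 0.003, -1.0]]
wrist_force: [0.0, -0.6, 0.3]
opening: 0.0553
[0.47579872 0.26546317 0.18966208] [ 0.02741796 -0.57651951  0.28864828] 0.055250141876760465
```

View pics/g1.png

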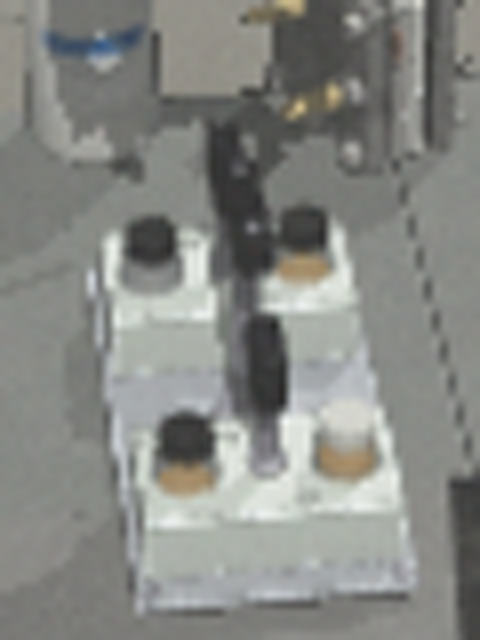

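View pics/g2.png

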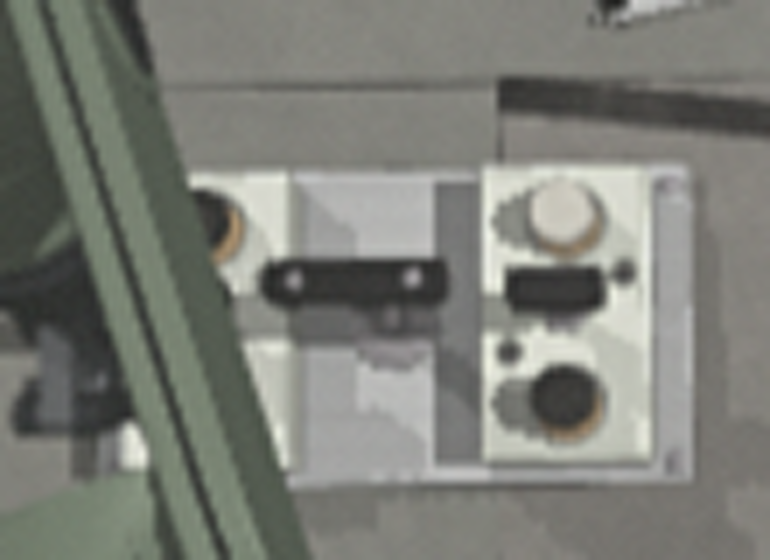

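```bash
python3 -m jog '[[-0.3,[-1.5,-0.05,0],0],[-0.3,[-2,0,0],0],[-0.3,[-2,0,0],0],[-0.3,[-1,0,0],0],[-0.3,[0,0,0],0]]'
python3 -m jog '[[-0.3,[0,0,1],0],[-0.3,[0,0,2],0],[-0.3,[0,0,2],0],[-0.3,[0,0,1.7],0],[-0.3,[0,0,1.2],0],[-0.3,[0,0,0.8],0],[-0.3,[0,0,0],0]]'
python3 - <<'E'
from meas import *
s=bot.state(); print(s['tcp_pos'],s['wrist_force'],s['opening'])
d=vision.get_image('side'); np.savez(f'pics/side10.npz',**d); crop(d,290,150,350,230,8,'pics/i1.png')
d=vision.get_image('top'); np.savez(f'pics/top10.npz',**d); crop(d,220,155,330,235,7,'pics/i2.png')
E
```

```text
time_s: 19.1
tcp_pos: [0.4748, 0.1992, 0.1884]
tool_rot: [[0.001, 1.0, 0.0], [1.0, -0.001, 0.0], [0.0, 0.0, -1.0]]
wrist_force: [0.9, -0.6, 0.5]
opening: 0.0557
time_s: 19.98
tcp_pos: [0.4744, 0.2002, 0.1008]
tool_rot: [[-0.001, 1.0, -0.001], [1.0, 0.001, -0.0], [-0.0, -0.001, -1.0]]
wrist_force: [1.0, 0.0, 0.3]
opening: 0.0556
[0.47437661 0.2002228  0.10079045] [0.99756446 0.02691856 0.30693778] 0.05559001983041915
```

View pics/i1.png

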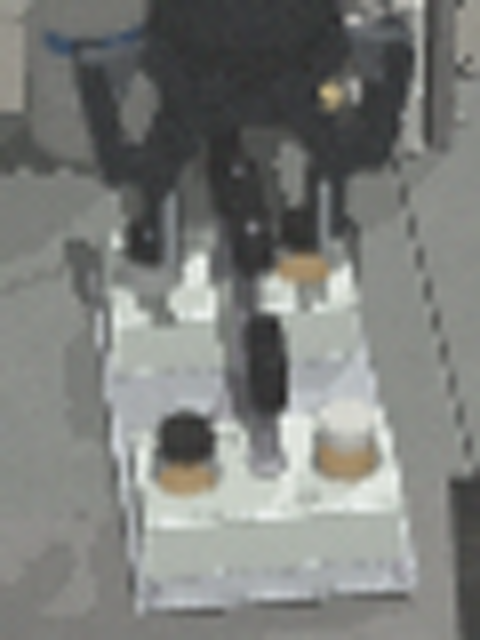

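View pics/i2.png

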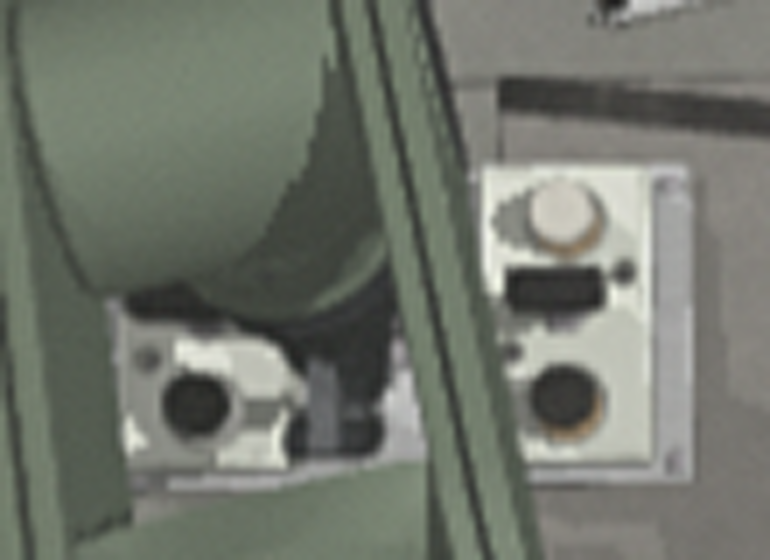

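```bash
python3 -m jog '[[0,[0,0,0],0],[0.3,[0,0,0],0],[0.5,[0,0,0],0],[0.7,[0,0,0],0],[1,[0,0,0],0],[1,[0,0,0],0],[1,[0,0,0],0],[1,[0,0,0],0]]' 100
python3 -c "
from h import *
s=bot.state();print(s['tcp_pos'],s['wrist_force'],s['moment'],s['opening'])"
```

```text
time_s: 21.08
tcp_pos: [0.4754, 0.2003, 0.1017]
tool_rot: [[-0.001, 1.0, 0.002], [1.0, 0.001, 0.0], [0.0, 0.002, -1.0]]
wrist_force: [2.5, 0.4, 0.9]
opening: 0.0145
[0.47536948 0.20025374 0.10170165] [2.45156961 0.35464363 0.9491164 ] [-0.04273059 -0.47487412 -0.0602136 ] 0.014542071450909933
```

Gripped (14.5 mm on the 16 mm bar, where the 14 mm tab read 13.3). Lift slowly, check after the first centimetres.

```bash
python3 -m jog '[[1,[0,0,-0.2],0],[1,[0,0,-0.4],0],[1,[0,0,-0.5],0],[1,[0,0,-0.5],0],[1,[0,0,-0.3],0],[1,[0,0,-0.1],0],[1,[0,0,0],0]]'
python3 - <<'E'
from meas import *
s=bot.state(); print(s['tcp_pos'],s['wrist_force'],s['moment'],s['opening'])
d=vision.get_image('side'); np.savez(f'pics/side11.npz',**d); crop(d,290,150,350,230,8,'pics/j1.png')
E
```

```text
time_s: 21.95
tcp_pos: [0.4746, 0.2002, 0.1213]
tool_rot: [[-0.001, 1.0, -0.0], [1.0, 0.001, 0.0], [0.0, -0.0, -1.0]]
wrist_force: [-0.0, 1.0, -8.2]
opening: 0.0145
[0.47462772 0.20021007 0.12134664] [-0.03343415  0.97062154 -8.17442174] [0.04348755 0.00021896 0.01037777] 0.014480543402282164
```

View pics/j1.png

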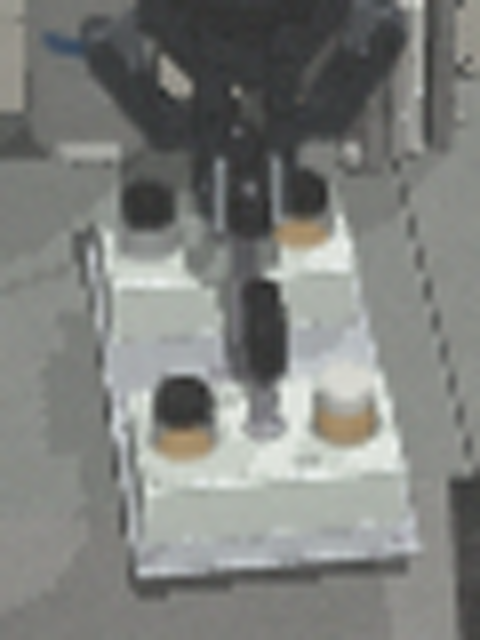

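```bash
python3 -m jog '[[1,[0,0,-0.3],0],[1,[0,0,-0.7],0],[1,[0,0,-1],0],[1,[0,0,-1.2],0],[1,[0,0,-1.2],0],[1,[0,0,-1.2],0],[1,[0,0,-1],0],[1,[0,0,-0.8],0]]'
python3 -m jog '[[1,[0,0,-0.4],0],[1,[0,0,-0.2],0],[1,[0,0,0],0],[1,[0,0,0],0],[1,[0,0,0],0],[1,[0,0,0],0],[1,[0,0,0],0],[1,[0,0,0],0]]'
python3 - <<'E'
from meas import *
s=bot.state(); print(s['tcp_pos'],s['wrist_force'],s['moment'],s['opening'],np.abs(s['qd']).max())
d=vision.get_image('side'); np.savez(f'pics/side12.npz',**d); crop(d,280,110,360,220,6,'pics/k1.png')
d=vision.get_image('top'); np.savez(f'pics/top12.npz',**d); crop(d,200,140,340,240,5,'pics/k2.png')
E
```

```text
time_s: 23.0
tcp_pos: [0.4748, 0.2002, 0.1961]
tool_rot: [[-0.001, 1.0, 0.001], [1.0, 0.001, 0.0], [0.0, 0.001, -1.0]]
wrist_force: [0.3, 0.4, -7.3]
opening: 0.0146
time_s: 24.0
tcp_pos: [0.4747, 0.2002, 0.2013]
tool_rot: [[-0.001, 1.0, 0.0], [1.0, 0.001, 0.0], [0.0, 0.0, -1.0]]
wrist_force: [0.4, -0.2, -8.0]
opening: 0.0145
[0.47467516 0.20022548 0.20129866] [ 0.39955317 -0.1879312  -8.02790315] [ 0.0421579  -0.00240415  0.06029116] 0.014468404580890899 0.0022555255914023897
```

View pics/k1.png

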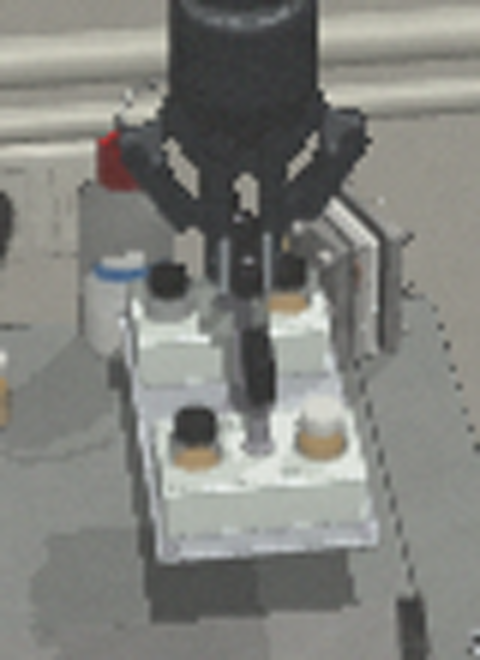

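View pics/k2.png

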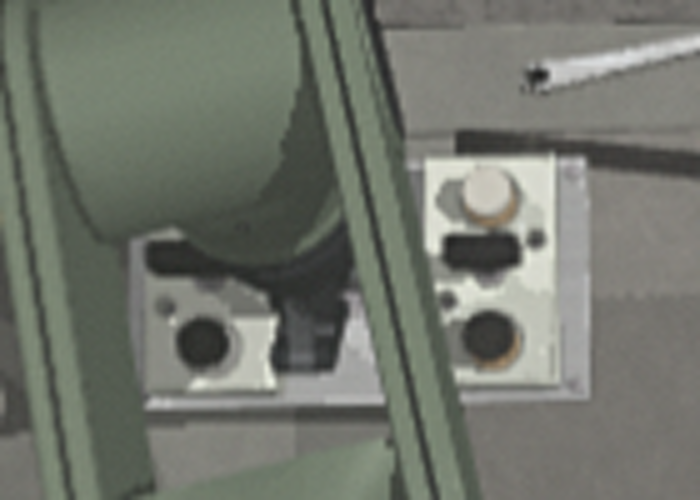

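```bash
python3 -c "
from workcell import job
print(job.job_done())"
```

```text
the job is handed in; nothing more can be done
None
```

I seated the loose block on the empty place and let it go. I then lifted the carrier about 100 mm by its T-handle and handed in the job at 24 s, with the arm holding it still.

- **Seating:** Before lowering, I shifted the block 1.5 mm along the carrier because the pictures showed it slightly off. It slid onto the pegs with no side force I could see. First contact came at tool height 78.2 mm, where 78.3 mm was expected for fully home. After I let go, both pictures showed it flat, with its vials in place.
- **Holding:** At the last check the measured load was 8.0 N, against about 8.3 N for the full carrier. Moments were under 0.1 N m and joint speeds about 0.002 rad/s. The pictures show the carrier level, clear of the flow cell, with all four vials upright.
- **What disagreed:**
  - **Side camera:** it sits about 1 pixel (2–3 mm) off the top camera.
  - **Block offset before lowering:** the top view gave about 2.1 mm along the carrier and the side view about 1 mm, so I corrected by the middle value. Across the carrier they differed by less than 1 mm, and I shifted it 0.3 mm.
  - **Top view:** the arm partly hid the loaded block, so the final seating check rests mainly on the side view and the contact height.
- **Bystanders:** I kept clear of them and felt no unexpected contact. I did not measure the spare vial and spanner again at the end.

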